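# Lock the carton in its cradle and fold its flaps open

### The job

On the inspection bench a carton of glass panes stands in a steel cradle. First lock the carton in: swing the raised dark bar behind it down until it rests fully in its U-shaped catch. Then fold both half-raised cardboard flaps right back outwards until they lie about level, so that the contents are exposed; do not touch the panes or the film roll inside, and leave the rolls and the bottle beside the carton where they stand.

Things in the scene. Friction and masses are not known exactly. Their poses are not given: they have to be found in the camera images.
- cradle: fixed steel base plate 6 mm thick (x from -100 to +170, y from -140 to +140 mm in its frame) holding a carton. Origin on the bench under the carton's centre; z up; x points away from the robot, towards the bar; y from the right flap to the left flap.
- carton_mouth (a point): centre of the carton's open mouth, 126 mm above the cradle's origin. Brown carton fixed in the cradle: 160 mm along x, 220 mm along y, 4 mm walls, rim 126 mm above the bench. The two flaps leave a gap 40 mm wide here between their free edges when closed, wider when raised.
- flap_left (a joint): crease angle of the left (+y) flap: 0 = closed level over the carton, 1.57 = upright, 3.05 = its stop, folded outwards almost level. Starts at 0.35 to 0.85. Stiff cardboard panel 154 mm along the crease, 90 mm from crease to free edge, 4 mm thick, about 35 g; crease friction (0.035 N m) holds it where it is left, no spring.
- flap_right (a joint): crease angle of the right (-y) flap: 0 = closed level over the carton, 1.57 = upright, 3.05 = its stop, folded outwards almost level. Starts at 0.35 to 0.85. Stiff cardboard panel 154 mm along the crease, 90 mm from crease to free edge, 4 mm thick, about 35 g; crease friction (0.035 N m) holds it where it is left, no spring.
- flap_left_hinge (a point): middle of the left flap's crease, fixed to the cradle at (0, +110, 128) mm; the crease runs along the cradle's x
- flap_right_hinge (a point): middle of the right flap's crease, fixed to the cradle at (0, -110, 128) mm; the crease runs along the cradle's x
- flap_left_edge (a point): middle of the left flap's free edge, 90 mm from its crease; moves with the flap
- flap_right_edge (a point): middle of the right flap's free edge, 90 mm from its crease; moves with the flap
- bar (a joint): angle of the dark steel bar: 0 = level in its catch (firm stop), grows as the free end swings up; starts at 0.7 to 1.15. Bar 245 mm long, 16 mm high, 12 mm thick (along x), about 180 g; swings in the upright plane 62 mm beyond the carton's far wall. Hinge friction (0.4 N m) holds it where it is left. A rubber pad, 50 mm long, 14 mm high, sits at mid length, filling the space to the carton.
- bar_hinge (a point): the bar's pivot on its centre line, fixed to the cradle at (142, 125, 100) mm: the bar runs from here towards the cradle's -y when level
- bar_end (a point): free end of the bar, on its centre line, 240 mm from the pivot; moves with the bar
- catch (a point): inside the open-topped U of the steel catch, fixed to the cradle at (142, -105, 100) mm: where the bar's centre line lies when it is home. The two cheeks are 22 mm long along y and 25 mm apart over their outsides, with tops flared, up to about 131 mm above the bench.
- panes: stack of dark glass panes lying in the carton, 102 x 102 x 42 mm, origin under its centre, top about 52 mm above the bench. Must not be touched.
- core: small white film roll standing in the carton, diameter 64 mm, 70 mm high, origin under its centre, top about 80 mm above the bench. Must not be touched.
- roll_a: loose white film roll standing left of the carton, diameter 84 mm, 90 mm high, origin under its centre; the opened left flap passes over it
- roll_b: loose white film roll standing right of the carton, diameter 72 mm, 80 mm high, origin under its centre; the opened right flap passes over it
- dropper: loose white plastic bottle with a green pointed cap, standing right of the carton, beyond the roll there, diameter 70 mm, 170 mm high, origin under its centre
Mind the look-alikes: they are no part of the job. Leave any pink or purple look-alike of the roll_a alone.

How it is judged:
On the way, in this order (a step that is already met when the one before it is completed fails the run):
1. the bar rests in its catch (value of joint bar below 0.04 rad), for 0.2 s.
2. both flaps are folded right back (value of joint each of flap_left, flap_right above 2.6 rad), for 0.2 s.
At the end, for the whole second after the job is handed in: the bar lies in its catch (joint below 0.04 rad), both flaps are folded back past 2.6 rad (about 30 degrees short of level or lower), and the bottle and the two rolls beside the carton stand upright (within 0.2 rad) (all of step 2 and value of joint bar below 0.04 rad and angle between each of roll_a, roll_b, dropper's own z axis and vertical below 0.2 rad); the robot touches nothing.
It fails at once if a flap swung past upright (1.57 rad) before the bar is down (bar above 0.1 rad) (value of joint bar above 0.1 rad and value of joint any of flap_left, flap_right above 1.57 rad).
It fails at once if the robot touches the panes or the roll in the carton (over 0.5 N) (contact force between any of the fingers, the arm and panes above 0.5 N or contact force between any of the fingers, the arm and core above 0.5 N).
It fails at once if a roll or the bottle beside the carton is moved more than 30 mm (distance of any of roll_a, roll_b, dropper from where it was at the start of the episode above 0.03 m).
It also fails if it takes over 64 s, if anything falls off the work surface, if the arm or the gripper's body presses on something with over 40 N, if the wrist force passes 120 N, or if a joint passes its speed limit or range.

### The arm

A 6-joint arm with a two-finger parallel gripper is mounted at the origin on the work surface. World frame = base frame: x ahead of the robot, y to its left, z up, the work surface at z = 0. Lengths are in m, angles in rad, forces in N, time in s.
With the tool pointing down it reaches from about 0.4 to 0.825 m from the base axis. Payload 7 kg.
Tool frame: the origin (TCP) lies at the very end of the fingers, on their centre line; the grasp point (between the pads) lies 19 mm behind it; z points along the fingers, y is the direction in which the jaws open and shut (so a half turn about z gives the same grasp; the last joint's range is limited). The gripper opens to 88 mm and grips with 3 to 60 N. Pads are 19 mm wide; open, the fingers measure 130 mm over their backs; the gripper's body (78 mm by 193 mm) begins 47 mm behind the grasp point.
Start: joints at [1.616, 0.359, 0.012, 0, -1.224, -0.288], TCP at [0.162, 0.655, 0.227] pointing down, gripper open.
Joint ranges: [-3.07, 3.07], [-1.43, 2.12], [-1.02, 1.25], [-3.03, 1.67], [-3.05, -0], [-3.03, 3.03]. Speed limits (rad/s): [2.39, 2.39, 3.01, 3.14, 3.14, 3.14].

### API

Orientations are given as [roll, pitch, yaw] about the fixed x, y, z axes, in that order (R = Rz(yaw) Ry(pitch) Rx(roll)).
In Python, from station import arm gives the robot as it stands.
- The arm moves only by the shell command python3 -m inch 'ROWS' [FORCE]. ROWS is text: rows parted by semicolons, each of 7 numbers parted by spaces: the closure, from 0 (fully open) to 1 (shut), then the shift along the tool's x, y, z each as a share of 300 mm, from -1 to 1, then the turn, a rotation vector about the tool's x, y, z each as a share of 60 degrees, from -1 to 1. In form: grip tx ty tz rx ry rz; .... A call has 1 to 12 rows; each row is the pose to reach, as a shift and turn from the pose commanded when the call began, along the tool's axes at that moment; what a row does not reach only later rows make up. A row lasts 1/10 s, in which the tool goes at most 50 mm and 8.59 degrees, less where a joint would pass 70% of its speed; a pose out of reach is approached as far as the arm can. A call with a number of a shift or a turn outside -1 to 1 is refused whole. A call with a gripper value outside its range is refused whole. The fingers move at their own pace and stop on an object; FORCE is the grip in N (left out, the last holds). Time passes only in rows, so rows that repeat a pose let the fingers close. It gives the time, the measured TCP pose, the force and the opening at its end, in the units of the state.
- arm.get_state(): the state, without advancing time (a new reading comes with each control period).
- arm.grab_frame(name): name is "scene" or "top" or "wrist"; returns a dict with "img" (480x640x3 uint8, red, green, blue), "range_z" (480x640 float32, m along the optical axis (not along the pixel's ray), 0 where there is no reading), "fx", "fy", "cx", "cy" (pixels), "dist" ([k1, k2, p1, p2, k3] as OpenCV has them; the pictures are not rectified), "extrinsics" (4x4, takes a point from world to camera coordinates); the wrist camera has in their place "tool_from_camera" (4x4, takes a point from camera to tool coordinates, whose origin is the TCP and whose axes are the flange's). Camera axes: x right, y up, looking along -z (the intrinsics and any distortion apply to the point x, -y, -z); pixel columns grow to the right and rows downward; lengths in m; the calibration is good to about 2 mm. A picture is of the moment at which its call begins: read the wrist's pose just before it.
- arm.job_done(): hands the job in, once; it reports no verdict.
The state is a dict: "t": time; "q": joint angles; "qd": joint speeds; "joint_efforts": joint torques, N m; "eef_pos": TCP position; "ee_rot": TCP orientation; "force": force on the tool from outside, world axes, zero at the start; "moment": the same for the moment, N m; "width": finger opening in m.
Only numpy, scipy, OpenCV 4.12 (cv2) and the standard library are available. Lean on these libraries where they do the work, as an engineer would, in place of code of your own. Each camera call takes 0.05 s, during which the arm holds its last target.

## Working session

There is one attempt and no reset: what is moved stays moved. The work goes in short steps, Python scripts to look and compute and a shell command to move; the robot and the scene stay as the last step left them, time stands still between calls to the robot, and variables do not carry over. Pictures are saved under pics/ and viewed, and the job is handed in when it is done.

```bash
ls -la; mkdir -p pics
cat > h.py <<'E'
from station import arm
import numpy as np, cv2
def grab(n,f=None):
    d=arm.grab_frame(n)
    if f: cv2.imwrite('pics/'+f,cv2.cvtColor(d['img'],cv2.COLOR_RGB2BGR))
    return d
def cloud(d,E=None):
    H,W=d['range_z'].shape
    u,v=np.meshgrid(np.arange(W),np.arange(H))
    K=np.array([[d['fx'],0,d['cx']],[0,d['fy'],d['cy']],[0,0,1.]])
    p=cv2.undistortPoints(np.stack([u.ravel(),v.ravel()],1).astype(np.float64)[:,None],K,np.array(d['dist'],float))[:,0]
    z=d['range_z'].ravel()
    c=np.stack([p[:,0]*z,-p[:,1]*z,-z,np.ones_like(z)],1)
    M=np.linalg.inv(np.array(d['extrinsics'])) if E is None else E
    w=(c@M.T)[:,:3]; w[z==0]=np.nan
    return w.reshape(H,W,3)
def proj(d,P):
    P=np.atleast_2d(P);E=np.array(d['extrinsics'])
    c=(np.c_[P,np.ones(len(P))]@E.T)[:,:3]*[1,-1,-1]
    K=np.array([[d['fx'],0,d['cx']],[0,d['fy'],d['cy']],[0,0,1.]])
    return cv2.projectPoints(c,np.zeros(3),np.zeros(3),K,np.array(d['dist'],float))[0][:,0]
E
python3 - <<'E'
from h import *
np.set_printoptions(precision=4,suppress=True)
for n in ('scene','top','wrist'):
    d=grab(n,n+'0.png')
    np.savez('pics/'+n+'0.npz',**{k:np.array(v) for k,v in d.items()})
    print(n,d['fx'],d['cx'],d['cy'],d['dist'],d.get('extrinsics',d.get('tool_from_camera')))
s=arm.get_state(); print(s)
E
```

```text
total 12
drwxr-xr-x  3 agent agent 4096 Dec  5 23:11 .
drwxr-xr-x 23 root  root  4096 Dec  5 23:11 ..
drwxr-xr-x  2 agent agent 4096 Dec  5 23:11 pics
scene 583.8164247589538 315.9879690056095 250.86093945309736 [-0.1844  0.      0.      0.      0.    ] [[-0.8531  0.5216  0.0147  0.5237]
 [-0.4309 -0.72    0.544   0.224 ]
 [ 0.2943  0.4578  0.8389 -1.5806]
 [ 0.      0.      0.      1.    ]]
top 621.7388972901603 313.616079262474 243.4515848869471 [-0.0312  0.      0.      0.      0.    ] [[ 0.0257 -0.9994  0.0228 -0.0163]
 [ 0.9916  0.0284  0.1266 -0.6177]
 [-0.1272  0.0194  0.9917 -1.4946]
 [ 0.      0.      0.      1.    ]]
wrist 383.255234578118 322.63700387809075 241.4184826607676 [-0.0068  0.      0.      0.      0.    ] [[-0.      0.9505  0.3106  0.0857]
 [ 1.     -0.0001  0.0004 -0.0006]
 [ 0.0004  0.3106 -0.9505 -0.159 ]
 [ 0.      0.      0.      1.    ]]
{'t': 0.15, 'q': array([ 1.6161,  0.3592,  0.0113, -0.0002, -1.2241, -0.2881]), 'qd': array([ 0.0007, -0.001 ,  0.002 ,  0.0012,  0.0001, -0.0006]), 'joint_efforts': array([ -0.0002, -58.3276,  29.3289,   7.001 ,   0.0088,  -0.0001]), 'eef_pos': array([0.1622, 0.6548, 0.2258]), 'ee_rot': array([ 3.1403, -0.0002, -0.2429]), 'force': array([-0.1766, -0.6628, -0.1513]), 'moment': array([ 0.0581, -0.0344,  0.024 ]), 'width': 0.08753007053879806}
```

View pics/scene0.png

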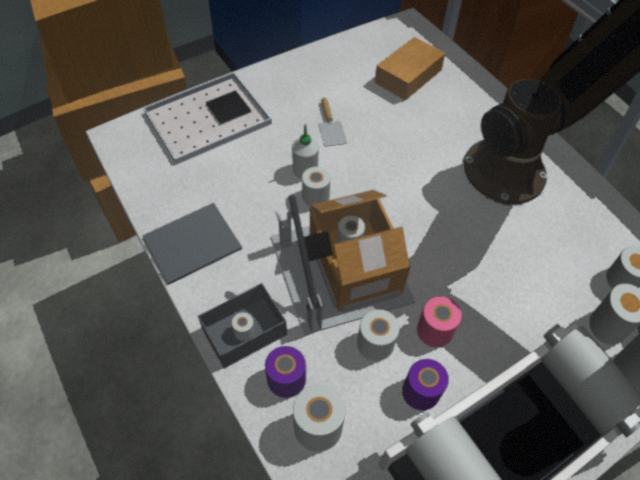

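View pics/top0.png

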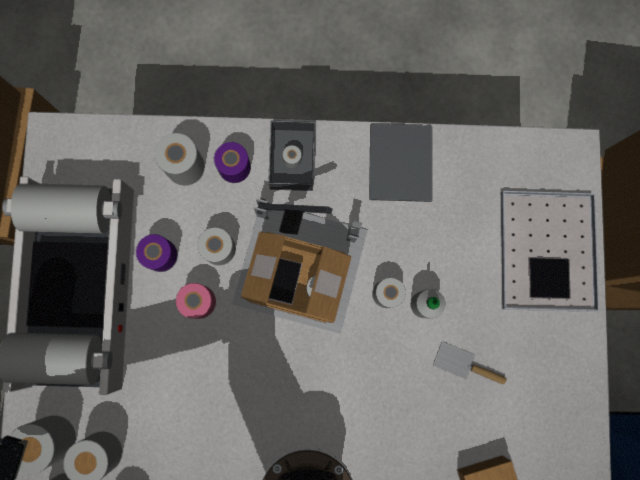

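Scene: the carton is at about (297,280) in the top view, with the bar from (258,208) to (330,210). The catch is at (353,228), roll_a (white) at (215,243), roll_b at (390,292) and the bottle at (430,302). The pink and purple rolls are look-alikes. Next I measure the cradle pose.

Run:
```python
from h import *
for n in('top','scene'):
    d=dict(np.load(f'pics/{n}0.npz')); W=cloud(d); np.save(n+'W.npy',W)
    z=W[...,2]; print(n, np.nanmedian(z), np.isnan(z).mean())
d=dict(np.load('pics/top0.npz'));W=cloud(d);z=W[...,2]
im=d['img'][170:360,180:460]
cv2.imwrite('pics/topc.png',cv2.cvtColor(cv2.resize(im,None,fx=2.8,fy=2.8,interpolation=cv2.INTER_CUBIC),cv2.COLOR_RGB2BGR))
h=np.clip(np.nan_to_num(z)/0.3*255,0,255).astype(np.uint8)[170:360,180:460]
cv2.imwrite('pics/toph.png',cv2.applyColorMap(cv2.resize(h,None,fx=2.8,fy=2.8,interpolation=0),cv2.COLORMAP_JET))
```

```text
top -0.0013917087183181742 0.0040234375
scene -0.0006137155179456455 0.003984375
```

View pics/topc.png

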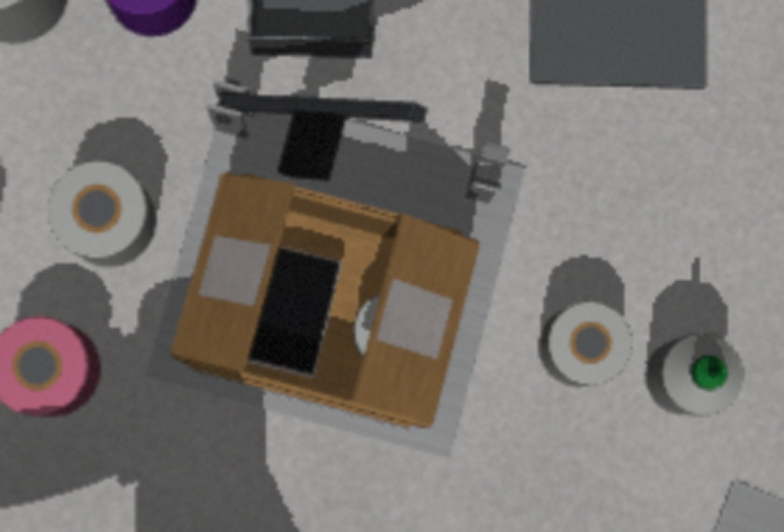

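View pics/toph.png

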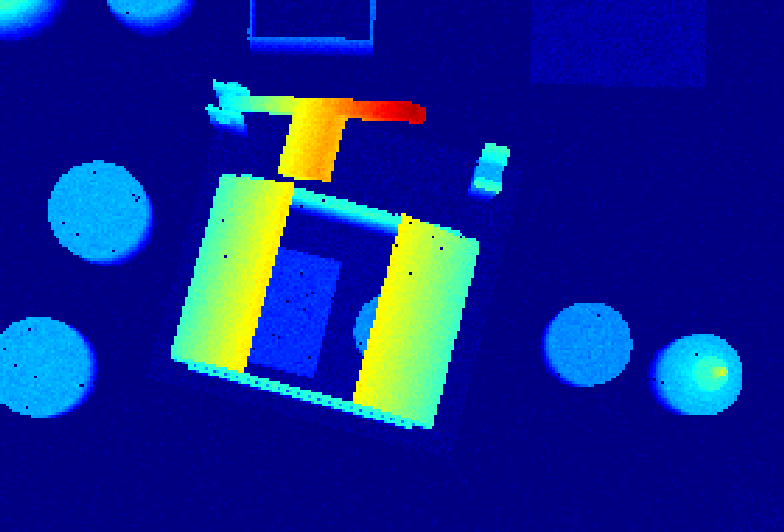

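The crops show clean depth: two flap panels, the bar rising to the right (its free end is red, at crop (415,112)) and the catch at crop (490,165). I'll fit the flap planes and the bar line.

Run:
```python
from h import *
np.set_printoptions(precision=4,suppress=True)
W=np.load('topW.npy')
def reg(poly):
    m=np.zeros(W.shape[:2],np.uint8); p=(np.array(poly)/2.8+[180,170]).round().astype(np.int32)
    cv2.fillPoly(m,[p],1); P=W[m>0]; return P[~np.isnan(P[:,2])]
def plane(P):
    c=np.median(P,0)
    for _ in range(4):
        A=P-P.mean(0); n=np.linalg.svd(A,full_matrices=False)[2][2]; r=A@n; P=P[abs(r)<2*r.std()+1e-4]
    n*=np.sign(n[2]); return P.mean(0),n,r.std()
L=plane(reg([(228,182),(282,192),(240,360),(180,350)])); R=plane(reg([(406,224),(470,244),(428,418),(364,396)]))
print(L,R)
x=np.cross(L[1],R[1]); x*=np.sign(x[0]); x/=np.linalg.norm(x); yaw=np.arctan2(x[1],x[0]); print('x',x,'yaw',yaw)
ex=np.array([np.cos(yaw),np.sin(yaw),0]); ey=np.array([-ex[1],ex[0],0])
for nm,(c,n,_),s in(('L',L,1),('R',R,-1)):
    # angle of panel
    ny=n@ey; th=np.arctan2(s*ny,n[2]); 
    # surface top = 2mm+? above crease at z=.128: mid plane
    c2=c-n*0.002
    # point on plane at z=.128
    inward=-s*ey*np.cos(th)+np.array([0,0,np.sin(th)])
    k=(c2[2]-0.128)/np.sin(th); h=c2-inward*k
    print(nm,'theta',th,'crease y in cradle dir',h@ey, 'dist',k)
# all points brown & height >0.11: extents in x dir
m=(W[...,2]>0.115)
# rim / flaps x extents
for nm,poly in (('flapL',[(215,165),(305,175),(255,385),(160,365)]),('flapR',[(395,205),(490,235),(440,440),(345,410)])):
    P=reg(poly); P=P[P[:,2]>0.126]; a=P@ex; print(nm,np.percentile(a,[0.5,1,99,99.5]))
# plate: z 3..10mm
# bar
B=reg([(245,90),(430,98),(430,125),(350,118),(240,112)]);B=B[B[:,2]>0.115]
a=B@ex; print('bar x',np.percentile(a,[2,50,98]))
b=B@ey; 
for lo in np.arange(b.min(),b.max(),0.02):
    s=(b>=lo)&(b<lo+.02); print(round(lo+.01,3), s.sum(), np.median(B[s,2]) if s.any() else 0, np.median(a[s]))
P=reg([(465,140),(515,140),(515,200),(465,200)]);P=P[P[:,2]>0.07]; print('catch',np.c_[P@ex,P@ey,P[:,2]][::8])
for nm,c,r in(('ra',(97,210),40),('rb',(588,343),34),('dr',(700,374),34)):
    P=reg(cv2.ellipse2Poly(c,(r+18,r+18),0,0,360,10)); zt={'ra':.08,'rb':.07,'dr':.1}[nm]; P=P[P[:,2]>zt]
    (cx,cy),rr=cv2.minEnclosingCircle(P[:,:2].astype(np.float32)); print(nm,cx,cy,rr, np.median(P,0), P[:,2].max())
```

```text
(array([0.5446, 0.116 , 0.1644]), array([0.1673, 0.6994, 0.6949]), np.float64(0.0015236492775309888)) (array([ 0.5112, -0.0346,  0.159 ]), array([-0.157 , -0.6601,  0.7346]), np.float64(0.0016870201121731002))
x [ 0.9727 -0.232  -0.0006] yaw -0.23415865496862606
L theta 0.8025511423228758 crease y in cradle dir 0.2716634287398504 dist 0.04874116427367496
R theta 0.7457064525550092 crease y in cradle dir 0.05431600470228513 dist 0.043519305962723145
flapL [0.4261 0.4278 0.5874 0.5897]
flapR [0.4265 0.4278 0.5807 0.5814]
bar x [0.6375 0.6451 0.653 ]
0.133 65 0.2772364391379283 0.645794713031522
0.153 67 0.2609165783859684 0.6451305058960889
0.173 61 0.2370014511167544 0.6447134850528248
0.193 69 0.21358949091228308 0.645333693194111
0.213 60 0.1937863197787647 0.6441810041526052
0.233 57 0.16953422584045064 0.6452563063958848
0.253 51 0.1468175267868692 0.6447323284971369
0.273 21 0.1297485823665916 0.6459838991145616
catch [[0.6646 0.0676 0.1279]
 [0.6648 0.0579 0.1278]
 [0.6624 0.0595 0.1249]
 [0.6594 0.0633 0.122 ]
 [0.6569 0.067  0.1164]
 [0.6616 0.0488 0.1172]
 [0.6578 0.0549 0.1154]
 [0.6557 0.0585 0.1069]
 [0.6556 0.0616 0.0869]
 [0.6508 0.0681 0.0903]
 [0.656  0.0495 0.0888]
 [0.6522 0.0536 0.0901]
 [0.6479 0.06   0.0906]
 [0.6445 0.0639 0.0893]
 [0.6413 0.0679 0.0869]
 [0.6451 0.0497 0.0944]
 [0.6379 0.0548 0.1168]
 [0.6326 0.0614 0.1241]
 [0.6356 0.0657 0.0786]
 [0.6329 0.0497 0.1273]
 [0.6287 0.0538 0.1315]]
ra 0.6037593483924866 0.23821845650672913 0.04257187247276306 [0.6023 0.2379 0.0895] 0.1001748829624598
rb 0.5014087557792664 -0.18503981828689575 0.036187794059515 [ 0.5009 -0.1841  0.0793] 0.09005689696646346
dr 0.4733678698539734 -0.2751481533050537 0.029529128223657608 [ 0.476  -0.2754  0.1081] 0.17380604202452443
```

```bash
cat >> h.py <<'E'
Y=-0.2342; O=np.array([0.528,0.0417,0])
RC=np.array([[np.cos(Y),-np.sin(Y),0],[np.sin(Y),np.cos(Y),0],[0,0,1]])
def tocr(p): return (np.asarray(p)-O)@RC
E
python3 - <<'E'
from h import *
W=np.load('topW.npy').reshape(-1,3); m=(W[:,0]>.1)&(W[:,0]<.75)&(W[:,1]>-.1)&(W[:,1]<.7)
C=tocr(W[m]); C=C[C[:,2]>.18]; print(len(C), C[:,2].max(), C[C[:,2].argsort()[-5:]])
print(tocr(arm.get_state()['eef_pos']))
# bar angle by line fit, in cradle
C=tocr(W); b=C[(abs(C[:,0]-.142)<.006)&(C[:,1]>-.06)&(C[:,1]<.1)&(C[:,2]>.12)]
k=np.polyfit(b[:,1],b[:,2],1); print('bar ang',np.arctan(-k[0]), 'z at end max',b[:,2].max(),b[:,1].min())
E
python3 -m inch '1 0 0 -0.25 0 0 0; 1 0 0 -0.45 0 0 0; 1 0 0 -0.5 0 0 0; 1 1 0.78 -0.5 0 0 -0.009; 1 1 0.78 -0.5 0 0 -0.009; 1 1 0.78 -0.5 0 0 -0.009; 1 1 0.78 -0.5 0 0 -0.009; 1 1 0.78 -0.5 0 0 -0.009; 1 1 0.78 -0.5 0 0 -0.009; 1 1 0.78 -0.5 0 0 -0.009; 1 1 0.78 -0.5 0 0 -0.009; 1 1 0.78 -0.5 0 0 -0.009' 20
python3 -c "
from h import *
s=arm.get_state(); print(tocr(s['eef_pos']),s['ee_rot'],s['width'])"
```

```text
10196 0.34028202206811664 [[-0.46141541  0.42920501  0.33927248]
 [-0.51908526  0.43050023  0.33967572]
 [-0.46900798  0.43644435  0.33997845]
 [-0.47427957  0.4206796   0.3401168 ]
 [-0.48227379  0.42203961  0.34028202]]
[-0.49807235  0.51149759  0.22583208]
bar ang 0.8301094248606479 z at end max 0.2876675506984674 -0.03989650922146788
t: 1.35
eef_pos: [0.3989, 0.353, 0.3769]
ee_rot: [-3.141, -0.0, -0.237]
force: [-1.3, 0.1, 0.1]
width: 0.001
[-0.1978199   0.27283379  0.37694036] [-3.14139341e+00 -3.92293696e-04 -2.37012475e-01] 0.0010183794321749944
```

```bash
python3 -m inch '1 1 0.86 0 0 0 0; 1 1 0.86 0 0 0 0; 1 1 0.86 0 0 0 0; 1 1 0.86 0 0 0 0; 1 1 0.86 0 0 0 0; 1 1 0.86 0 0 0 0; 1 1 0.86 0 0 0 0; 1 1 0.86 0 0 0 0; 1 1 0.86 0 0 0 0; 1 1 0.86 0 0 0 0; 1 1 0.86 0 0 0 0'
python3 -c "
from h import *
s=arm.get_state(); print(tocr(s['eef_pos']),s['ee_rot'],s['width'])
grab('wrist','w1.png');grab('scene','s1.png')"
```

```text
t: 2.45
eef_pos: [0.6292, 0.0364, 0.3764]
ee_rot: [-3.142, 0.0, -0.233]
force: [-0.5, 0.4, -0.5]
width: 0.0001
[0.09963426 0.01828093 0.37635335] [-3.14158512e+00  4.33226982e-04 -2.32818320e-01] 0.00013538639142886624
```

View pics/w1.png

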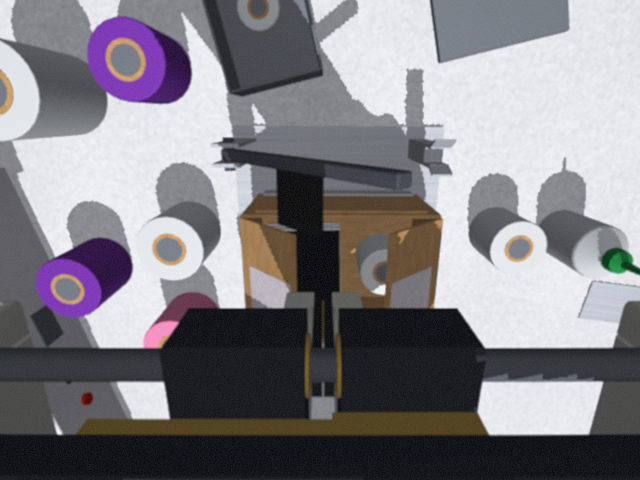

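View pics/s1.png

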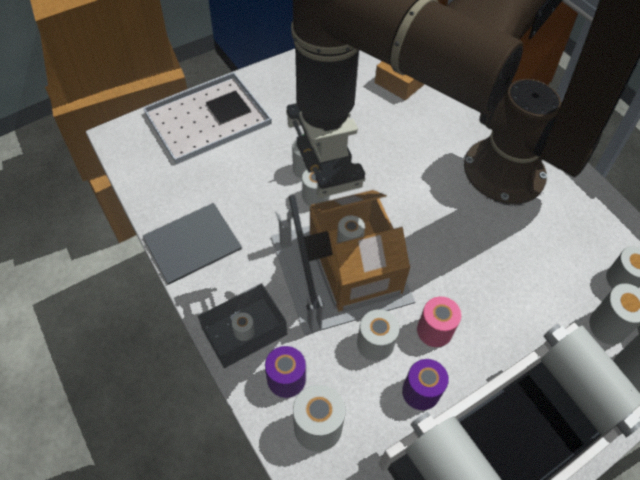

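The wrist view shows the bar from (225,155) to (410,180) with the fingers closed. The scene view shows the gripper above the carton. I'll move over the bar and lower to near contact.

```bash
python3 -m inch '1 0.145 0.02 0 0 0 0; 1 0.145 0.02 0.15 0 0 0; 1 0.145 0.02 0.28 0 0 0; 1 0.145 0.02 0.33 0 0 0; 1 0.145 0.02 0.33 0 0 0'
python3 -c "
from h import *
s=arm.get_state(); print(tocr(s['eef_pos']),s['ee_rot'],s['force'])
"
python3 -m inch '1 0 0 0.03 0 0 0; 1 0 0 0.05 0 0 0; 1 0 0 0.05 0 0 0'
python3 -c "
from h import *
s=arm.get_state(); print(tocr(s['eef_pos']),s['ee_rot'],s['force'])
grab('wrist','w2.png')
"
```

```text
t: 3.05
eef_pos: [0.6687, 0.0207, 0.2749]
ee_rot: [3.14, 0.004, -0.232]
force: [-0.5, 0.4, 0.7]
width: 0.0005
[0.14176068 0.01226528 0.27489071] [ 3.13975379  0.00428931 -0.23180286] [-0.52019041  0.44944476  0.6767649 ]
t: 3.35
eef_pos: [0.6702, 0.02, 0.2626]
ee_rot: [-3.141, -0.0, -0.233]
force: [-0.1, 0.5, 0.1]
width: 0.0006
[0.14335764 0.0119201  0.26262497] [-3.14124279e+00 -1.09924143e-04 -2.32982293e-01] [-0.13920339  0.53311494  0.13350395]
```

View pics/w2.png

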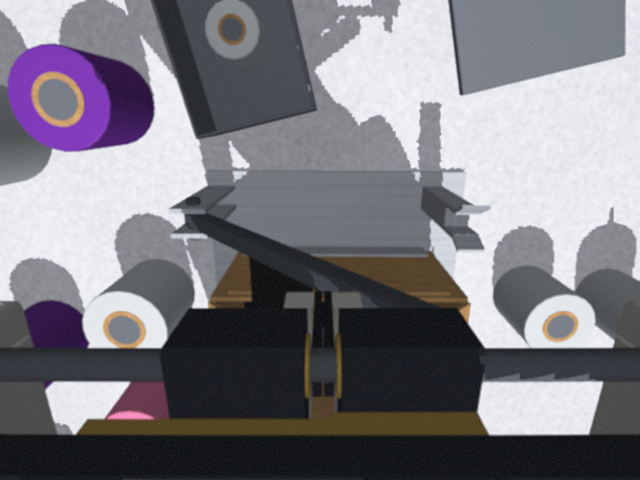

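```bash
python3 -m inch '1 0 0.02 0.04 0 0 0; 1 0 0.06 0.09 0 0 0; 1 0 0.1 0.135 0 0 0; 1 0 0.14 0.19 0 0 0; 1 0 0.173 0.25 0 0 0; 1 0 0.173 0.25 0 0 0'
python3 -c "
from h import *
s=arm.get_state(); print(tocr(s['eef_pos']),s['ee_rot'],s['force'])
grab('wrist','w3.png')
"
```

```text
t: 4.0
eef_pos: [0.6563, -0.0325, 0.1845]
ee_rot: [3.14, 0.004, -0.235]
force: [-0.6, 0.4, -0.8]
width: 0.0007
[ 0.14204076 -0.04244243  0.18452442] [ 3.14007772  0.00449765 -0.23534745] [-0.58328849  0.40427189 -0.76783285]
```

View pics/w3.png

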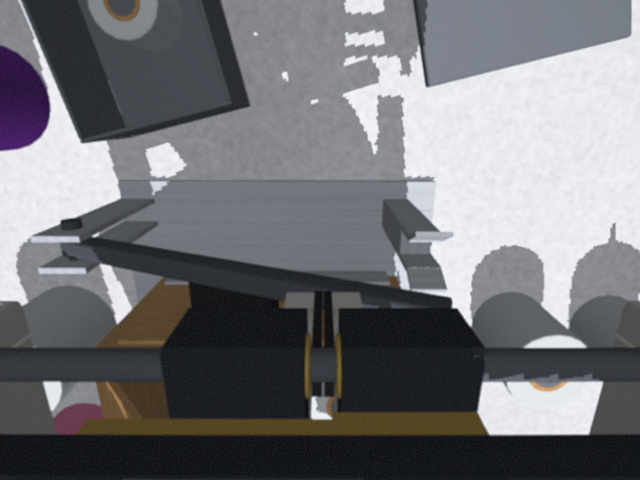

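The bar is following: its end is now at (450,300) in the wrist view, at a lower slope. I'll continue down.

```bash
python3 -m inch '1 0 0.025 0.06 0 0 0; 1 0 0.045 0.12 0 0 0; 1 0 0.06 0.18 0 0 0; 1 0 0.065 0.22 0 0 0; 1 0 0.065 0.245 0 0 0; 1 0 0.065 0.255 0 0 0; 1 0 0.065 0.26 0 0 0'
python3 -c "
from h import *
s=arm.get_state(); print(tocr(s['eef_pos']),s['ee_rot'],s['force'])
grab('wrist','w4.png');grab('scene','s4.png')
"
```

```text
t: 4.75
eef_pos: [0.654, -0.0497, 0.1098]
ee_rot: [3.141, 0.0, -0.233]
force: [-0.8, -0.7, 1.2]
width: -0.0
[ 0.14373973 -0.05968228  0.10981182] [ 3.14138731e+00  9.81746081e-06 -2.33106203e-01] [-0.78635273 -0.73676148  1.2073138 ]
```

View pics/w4.png

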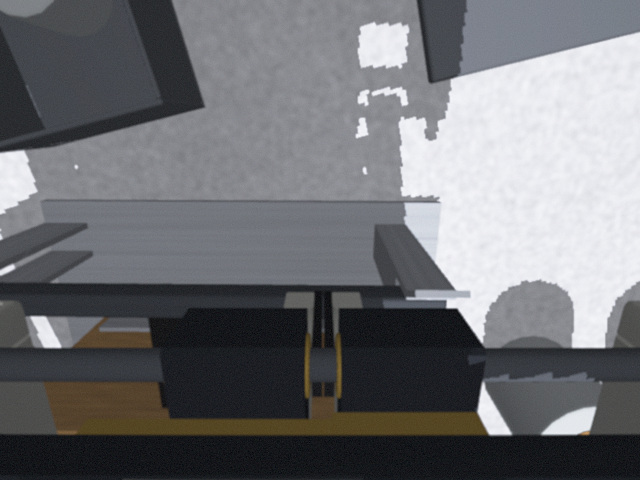

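View pics/s4.png

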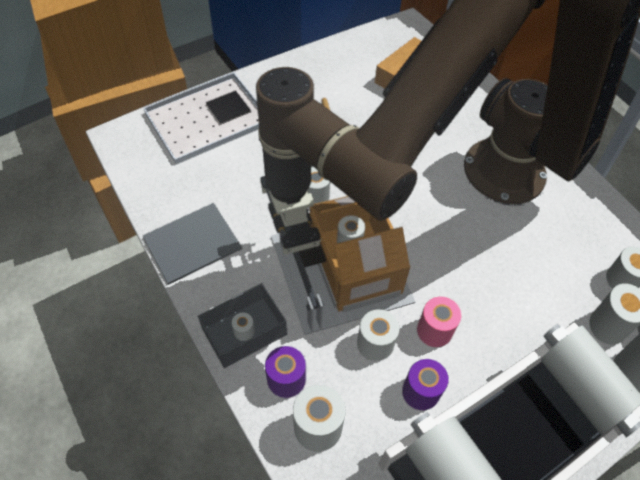

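The bar is nearly level, crossing into the catch at about (400,270) in the wrist view. I'll press it home with small steps.

```bash
python3 -m inch '1 0 0 0.01 0 0 0; 1 0 0 0.015 0 0 0; 1 0 0 0.015 0 0 0'
python3 -m inch '1 0 0 0.01 0 0 0; 1 0 0 0.01 0 0 0'
python3 -c "
from h import *
s=arm.get_state(); print(tocr(s['eef_pos']),s['force'])"
```

```text
t: 5.15
eef_pos: [0.6545, -0.0496, 0.108]
ee_rot: [-3.141, -0.003, -0.232]
force: [-6.4, 1.3, 15.7]
width: 0.0004
t: 5.35
eef_pos: [0.6547, -0.0497, 0.1076]
ee_rot: [-3.141, -0.004, -0.232]
force: [-13.7, 3.4, 32.9]
width: 0.0002
[ 0.1444749  -0.05947868  0.10763166] [-13.69634491   3.44613693  32.85304773]
```

Contact is firm, with 33 N at tip z = 107.6 mm, which matches the bar's top at home (108 mm). I'll retreat up and verify.

```bash
python3 -m inch '1 0 0 0 0 0 0; 1 0 0 -0.2 0 0 0; 1 0 0 -0.4 0 0 0; 1 0 0 -0.6 0 0 0; 1 -0.1 0 -0.7 0 0 0; 1 -0.3 -0.1 -0.7 0 0 0; 1 -0.48 -0.2 -0.7 0 0 0; 1 -0.48 -0.2 -0.7 0 0 0; 1 -0.48 -0.2 -0.7 0 0 0'
python3 - <<'E'
from h import *
np.set_printoptions(precision=4,suppress=True)
s=arm.get_state(); print(tocr(s['eef_pos']),s['ee_rot'],s['force'])
d=grab('top','t5.png'); 
d=grab('scene','s5.png');grab('wrist','w5.png')
C=tocr(cloud(d).reshape(-1,3)); b=C[(abs(C[:,0]-.142)<.007)&(C[:,2]>.095)&(C[:,2]<.14)&(C[:,1]<.1)&(C[:,1]>-.09)]
print(len(b),np.median(b,0), np.arctan(-np.polyfit(b[:,1],b[:,2],1)[0]))
E
```

```text
t: 6.25
eef_pos: [0.5252, 0.044, 0.314]
ee_rot: [-3.139, -0.002, -0.23]
force: [1.1, -0.2, 0.9]
width: 0.0008
[-0.0032  0.0016  0.314 ] [-3.1385 -0.0024 -0.2304] [ 1.0945 -0.2363  0.889 ]
357 [0.1439 0.0052 0.1076] -0.0010418094879450235
```

View pics/s5.png

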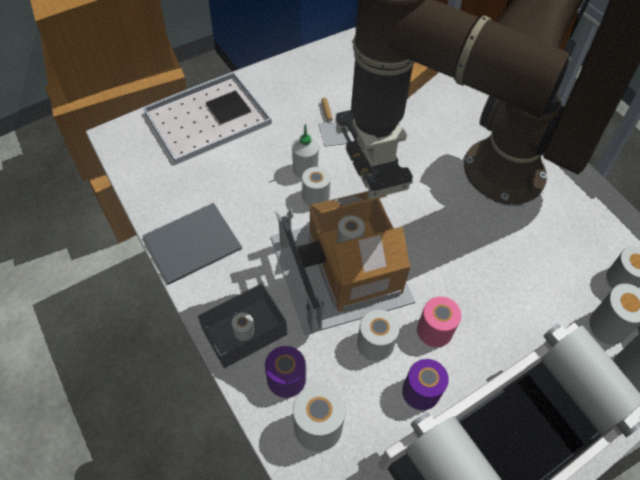

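View pics/w5.png

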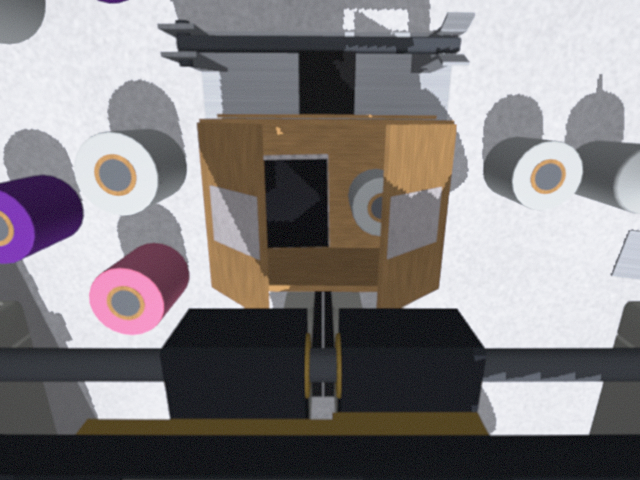

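The bar is home: fitted angle about 0, top at 107.6 mm. In the wrist view it lies in the catch at (455,45), and the flaps are unmoved. Next I lower between the flap edges to z = 172 mm and sweep left.

```bash
python3 -m inch '1 0.01 0 0.15 0 0 0; 1 0.01 0 0.3 0 0 0; 1 0.01 0 0.42 0 0 0; 1 0.01 0 0.473 0 0 0; 1 0.01 0 0.473 0 0 0'
python3 -c "
from h import *
s=arm.get_state(); print(tocr(s['eef_pos']),s['ee_rot'],s['force'])"
python3 -m inch '1 0 -0.07 0 0 0 0; 1 0 -0.13 0 0 0 0; 1 0 -0.19 0 0 0 0; 1 0 -0.25 0 0 0 0; 1 0 -0.28 0 0 0 0; 1 0 -0.28 0 0 0 0'
python3 -c "
from h import *
s=arm.get_state(); print(tocr(s['eef_pos']),s['ee_rot'],s['force'])
grab('wrist','w6.png')"
```

```text
t: 6.9
eef_pos: [0.5295, 0.0398, 0.1668]
ee_rot: [3.138, 0.005, -0.235]
force: [0.4, -0.5, 0.3]
width: 0.0007
[ 0.00185229 -0.00151464  0.16680248] [ 3.13790488  0.00528727 -0.23511385] [ 0.43016897 -0.51776536  0.31393281]
t: 7.5
eef_pos: [0.5506, 0.1241, 0.1703]
ee_rot: [-3.141, -0.0, -0.232]
force: [0.4, 0.2, -0.9]
width: 0.0006
[0.00289117 0.0853807  0.17025273] [-3.14109732e+00 -1.99179418e-04 -2.32350967e-01] [ 0.37175646  0.19294967 -0.86589663]
```

View pics/w6.png

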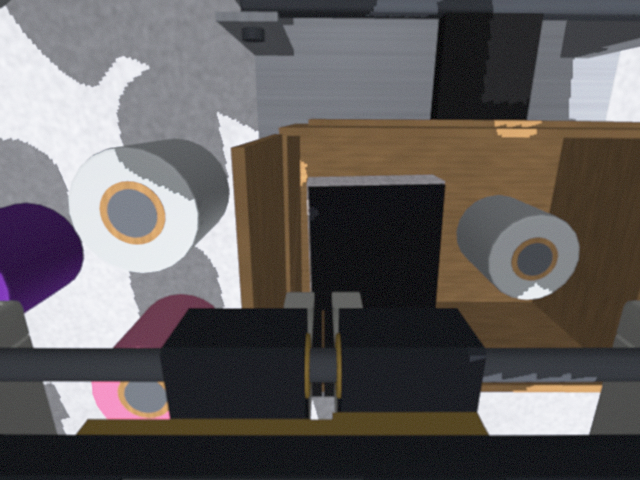

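The left flap is about upright, near column 240–280. I'll continue over and down.

```bash
python3 -m inch '1 0 -0.06 -0.013 0 0 0; 1 0 -0.1 -0.013 0 0 0; 1 0 -0.14 -0.01 0 0 0; 1 0 -0.17 0.005 0 0 0; 1 0 -0.2 0.02 0 0 0; 1 0 -0.22 0.045 0 0 0; 1 0 -0.24 0.07 0 0 0; 1 0 -0.25 0.095 0 0 0; 1 0 -0.25 0.11 0 0 0; 1 0 -0.25 0.11 0 0 0'
python3 -c "
from h import *
s=arm.get_state(); print(tocr(s['eef_pos']),s['ee_rot'],s['force'])
grab('wrist','w7.png');grab('scene','s7.png')"
```

```text
t: 8.55
eef_pos: [0.5672, 0.1957, 0.1365]
ee_rot: [3.141, 0.0, -0.233]
force: [0.8, -0.7, 0.6]
width: 0.0004
[0.00238706 0.15893738 0.13647674] [ 3.14110295e+00  4.61101684e-04 -2.33355217e-01] [ 0.7684371  -0.71419706  0.59123975]
```

View pics/s7.png

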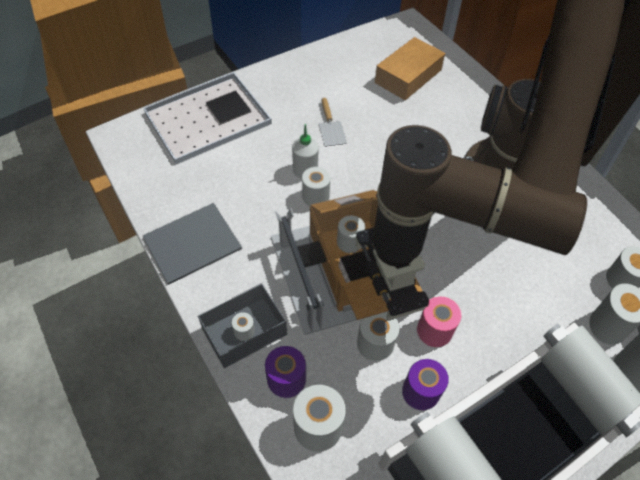

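The left flap lies outward over roll_a at about (375,300). Now the right flap: lift, return to the centre, lower, sweep right.

```bash
python3 -m inch '1 0 0 -0.15 0 0 0; 1 0 0 -0.3 0 0 0; 1 0 0.15 -0.4 0 0 0; 1 0 0.3 -0.4 0 0 0; 1 0 0.45 -0.4 0 0 0; 1 0 0.52 -0.4 0 0 0; 1 0 0.52 -0.4 0 0 0; 1 0 0.52 -0.25 0 0 0; 1 0 0.52 -0.13 0 0 0; 1 0 0.52 -0.12 0 0 0; 1 0 0.52 -0.12 0 0 0'
python3 - <<'E'
from h import *
np.set_printoptions(precision=4,suppress=True)
s=arm.get_state(); print(tocr(s['eef_pos']),s['ee_rot'],s['force'])
grab('wrist','w8.png');d=grab('scene','s8.png')
C=tocr(cloud(d).reshape(-1,3)); b=C[(abs(C[:,0])<.07)&(C[:,2]>.12)&(C[:,2]<.15)&(C[:,1]<.19)&(C[:,1]>.12)]
print(len(b),np.median(b,0), np.polyfit(b[:,1],b[:,2],1)[0])
E
```

```text
t: 9.75
eef_pos: [0.5314, 0.0441, 0.1734]
ee_rot: [3.14, 0.001, -0.233]
force: [-0.2, -0.3, 0.3]
width: 0.0005
[0.0028 0.0031 0.1734] [ 3.1403  0.0007 -0.2329] [-0.1757 -0.2571  0.2693]
1864 [0.0014 0.1552 0.1342] 0.08632191412290846
```

View pics/w8.png

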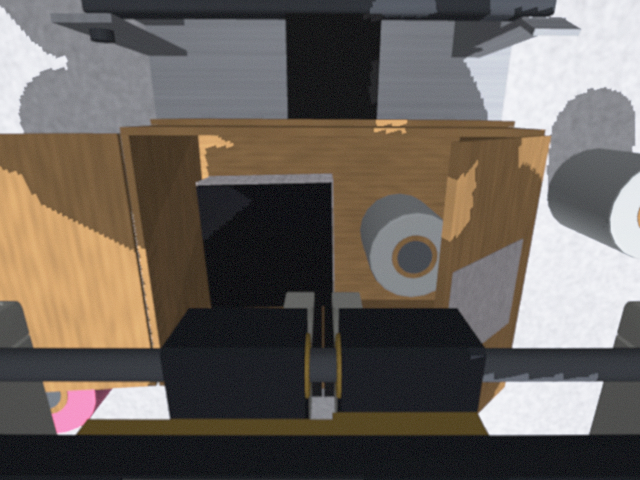

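The left flap is at its stop (slope 0.086, about 3.05 rad). The right flap is still half-raised at (490,260). Sweeping right.

```bash
python3 -m inch '1 0 0.08 0 0 0 0; 1 0 0.14 0 0 0 0; 1 0 0.2 0 0 0 0; 1 0 0.26 0 0 0 0; 1 0 0.29 0 0 0 0; 1 0 0.29 0 0 0 0'
python3 -c "
from h import *
s=arm.get_state(); print(tocr(s['eef_pos']),s['ee_rot'],s['force'])
grab('wrist','w9.png')"
```

```text
t: 10.45
eef_pos: [0.5113, -0.0415, 0.1742]
ee_rot: [-3.141, -0.001, -0.235]
force: [0.8, 0.5, -0.0]
width: 0.0
[ 0.00302405 -0.08477427  0.17415858] [-3.14094865e+00 -1.34473026e-03 -2.34917422e-01] [ 0.76029247  0.47275235 -0.01978501]
```

View pics/w9.png

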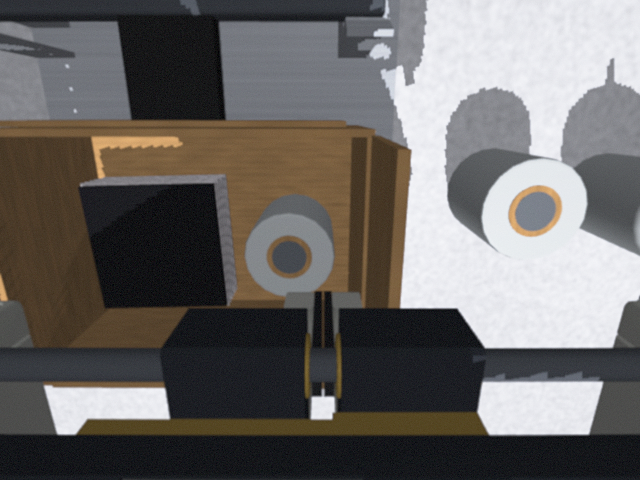

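The right flap is upright at column 400 or so. I'll continue over and down.

```bash
python3 -m inch '1 0 0.06 0 0 0 0; 1 0 0.1 0 0 0 0; 1 0 0.14 0 0 0 0; 1 0 0.17 0.015 0 0 0; 1 0 0.2 0.03 0 0 0; 1 0 0.22 0.055 0 0 0; 1 0 0.24 0.08 0 0 0; 1 0 0.25 0.105 0 0 0; 1 0 0.25 0.123 0 0 0; 1 0 0.25 0.123 0 0 0'
python3 -c "
from h import *
s=arm.get_state(); print(tocr(s['eef_pos']),s['force'])"
python3 -m inch '1 0 0 -0.15 0 0 0; 1 0 0 -0.3 0 0 0; 1 0 0 -0.45 0 0 0; 1 -0.2 -0.1 -0.6 0 0 0; 1 -0.35 -0.3 -0.7 0 0 0; 1 -0.35 -0.5 -0.7 0 0 0; 1 -0.35 -0.6 -0.7 0 0 0; 1 -0.35 -0.6 -0.7 0 0 0'
python3 - <<'E'
from h import *
np.set_printoptions(precision=4,suppress=True)
s=arm.get_state(); print(tocr(s['eef_pos']),s['force'])
t=grab('top','t10.png');d=grab('scene','s10.png')
C=tocr(cloud(d).reshape(-1,3))
for sg in(1,-1):
    b=C[(abs(C[:,0])<.07)&(C[:,2]>.12)&(C[:,2]<.17)&(C[:,1]*sg<.19)&(C[:,1]*sg>.125)]
    print(len(b),np.median(b,0), 'theta',np.pi-np.arctan(sg*np.polyfit(b[:,1],b[:,2],1)[0]))
b=C[(abs(C[:,0]-.142)<.007)&(C[:,2]>.095)&(C[:,2]<.14)&(C[:,1]<.1)&(C[:,1]>-.09)]
print('bar',len(b),np.median(b,0), np.arctan(-np.polyfit(b[:,1],b[:,2],1)[0]))
E
```

```text
t: 11.5
eef_pos: [0.4935, -0.1138, 0.1357]
ee_rot: [3.141, 0.001, -0.233]
force: [-0.1, 0.4, 0.7]
width: 0.0005
[ 0.00251172 -0.15928721  0.13567692] [-0.08636007  0.39404114  0.67303165]
t: 12.3
eef_pos: [0.4327, 0.0884, 0.3474]
ee_rot: [-3.139, -0.002, -0.232]
force: [2.0, 0.2, -0.5]
width: 0.0005
[-0.1035  0.0233  0.3474] [ 1.9761  0.1591 -0.4835]
1737 [0.0012 0.1583 0.1343] theta 3.0518037621663336
1334 [ 0.0004 -0.1567  0.1333] theta 3.056034063069765
bar 361 [0.1436 0.0033 0.1076] -0.0004784085408156636
```

View pics/s10.png

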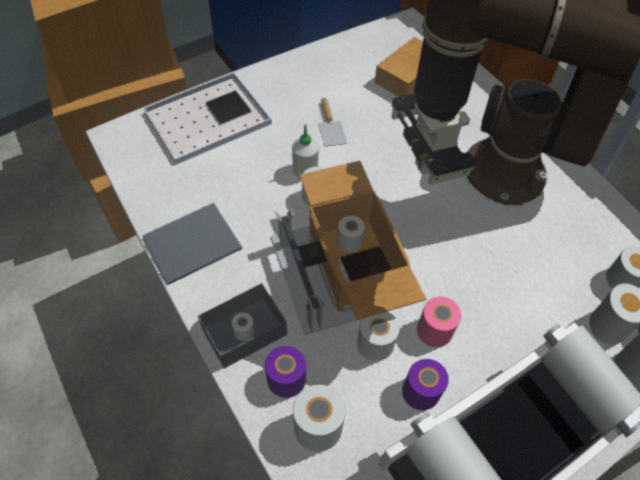

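View pics/t10.png

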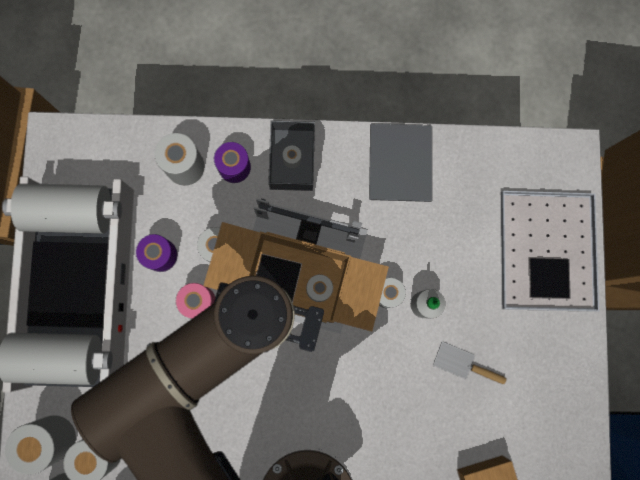

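Both flaps lie level: left over roll_a at (380,290) and right at (335,180) in the scene view. The bar is in its catch. The rolls and bottle are upright in place (the top view still has roll_b at (390,292) and the bottle at (430,302)). The gripper is clear, so I'm handing in.

```bash
python3 -m inch '1 0 0 0 0 0 0; 1 0 0 0 0 0 0'; python3 -c "
from station import arm
print(arm.job_done()); print(arm.get_state()['t'])"
```

```text
t: 12.6
eef_pos: [0.4331, 0.0855, 0.3459]
ee_rot: [3.141, 0.0, -0.233]
force: [0.6, 0.2, 0.1]
width: 0.0004
the job is handed in; nothing more can be done
None
the job is handed in; nothing more can be done
```

I pressed the bar down into its catch with closed fingers until it met a firm stop. Then I swept the left flap and then the right flap outwards to their stops, lifted clear and handed the job in at about 12.6 s.

The last checks before hand-in, taken from the scene camera's depth image, showed:
- **Bar:** fitted angle about 0.000 rad, with its top at 107.6 mm (108 mm expected when home).
- **Flaps:** left at about 3.05 rad and right at about 3.06 rad.
- **Rolls and bottle:** roll_a, roll_b and the bottle were upright in the final pictures. roll_b and the bottle sat at the same pixels as at the start. roll_a is mostly hidden under the open left flap, so I judged it by eye only.
- **Panes and film roll:** the fingertips stayed above 130 mm and nothing in the carton was touched. The panes' top is about 52 mm and the film roll's about 80 mm.

No check failed or disagreed with another. The hand-in itself gave no verdict.

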